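Preset the air valve of an incubation rack

TASK

Preset the small air valve on the bench: lift its loose dust cap off and set it, open side down, flat inside the round white holder. Then turn the valve's knob clockwise (seen from above) until it is firmly pressed shut against its stop, without forcing it, and only after that open it anticlockwise until the pointed nose of the knob points straight at the raised block on the dial, and let go. Leave the cap in the holder and everything else on the bench where it is.

Things in the scene. Friction and masses are not known exactly. Their poses are not given: they have to be found in the camera images.
- cap_mid (a point): loose grey plastic dust cap that hides the knob: an upside-down cup, 60 mm outside diameter, 50 mm tall, wall 3 mm, top 4 mm thick, 35 g or so, open side down, its rim resting on the dial plate, up to 3 mm off the knob's axis. The point is its centre, 25 mm above its rim; z points up. Inside it is 46 mm deep, the knob stands 40 mm above the dial, so it must be raised at least 45 mm before it is moved sideways. In the holder its point lies 25 mm above the holder's floor
- holder_floor (a point): fixed round white holder, a shallow dish 82 mm outside and 74 mm inside diameter, with a small screw tab at one side (its +x). The point is the centre of its inner floor, 4 mm above the bench; its rim is 10 mm above that floor
- valve: the fixed valve: round steel foot 110 mm across and 10 mm thick, round aluminium body with two brass hose barbs along its y, 40 mm tall under the dial. Origin: underside, on the knob's axis, which is vertical. Its x axis is the way the knob's nose points at the stop
- dial: fixed round aluminium dial plate on top of the valve, 100 mm across, 4 mm thick, with fine tick marks and one raised dark steel block (12 x 5 mm, standing 6 mm above the plate, from 35 to 47 mm from the axis). Origin: underside of the plate, on the knob's axis, 40 mm above the bench; its x axis points from the axis to that block. The block lies 1.7 to 2.6 rad anticlockwise of the shut position
- knob (a joint): turn of the knob from its stop, rad: 0 at the stop, growing anticlockwise (opening), to 4.5; stays where it is left, 0.05 N m turns it. Merely reaching 0 is not firmly shut: see seat. One grasp turns it some 1.5 rad, so it has to be regrasped
- seat (a joint): twist, rad, of the stiff rubber seat that carries the stop (hidden in the valve), 20 N m/rad, springs back to 0: 0 while the knob turns freely, negative as the knob is pressed clockwise into its stop. Firmly shut: pressed with over 0.2 N m (-0.010; 0.3 to 0.6 N m is right), felt as a sharp rise of the moment within 0.05 rad; 1.6 N m (-0.08) crushes it
- knob_grip (a point): black knob under the cap: a round skirt 36 mm across, its top 10 mm above the dial, bearing an upright flat grip bar 12 mm thick, 30 mm tall and 40 mm long, its top 40 mm above the dial; one end of the bar is a pointed nose, 22 mm from the axis, the other is square, 18 mm from the axis, and a white line on top runs towards the nose. The point lies on the knob's axis, 15 mm below the bar's top; x points along the bar to the nose
- knob_nose (a point): tip of the knob's pointed nose, 22 mm from the axis, at the height of knob_grip; its x axis points outward along the bar, the way the knob points
- bottle_a_mid (a point): bystander, loose: filled cultivation bottle, 86 mm across, 167 mm tall; point 80 mm above its foot
- bottle_b_mid (a point): bystander, loose: filled cultivation bottle like bottle_a; point 80 mm above its foot
- tape_mid (a point): bystander, loose: cardboard tape core, 90 mm across, 24 mm tall, lying flat; its centre
- jar_mid (a point): bystander, loose: small glass jar with steel lid, 44 mm across, 55 mm tall; its centre
- weight_mid (a point): bystander, loose: brass weight, 36 mm across, 35 mm tall; its centre
There are look-alikes about, which are no part of the job. What is shaped like the part that bears cap_mid but green or pink is not meant.

How it is judged:
By the outcome, as a careful person would: the job done as asked, in the order asked, and still so for the second after the job is handed in, with the robot touching nothing.
It also fails if it takes over 72 s, if anything falls off the work surface, if the arm or the gripper's body presses on something with over 40 N, if the wrist force passes 120 N, or if a joint passes its speed limit or range.

ROBOT

A 6-joint arm with a two-finger parallel gripper is mounted at the origin on the work surface. World frame = base frame: x ahead of the robot, y to its left, z up, the work surface at z = 0. Lengths are in m, angles in rad, forces in N, time in s.
With the tool pointing down it reaches from about 0.4 to 0.825 m from the base axis. Payload 7 kg.
Tool frame: the origin (TCP) lies at the very end of the fingers, on their centre line; the grasp point (between the pads) lies 19 mm behind it; z points along the fingers, y is the line along which they close (so a half turn about z gives the same grasp; the last joint's range is limited). The gripper opens to 85 mm and grips with 20 to 120 N. Pads are 22 mm wide; open, the fingers measure 114 mm over their backs; the gripper's body (76 mm by 85 mm) begins 54 mm behind the grasp point. The pads swing forward as they close: fully open they stand 13 mm farther back than shut.
Start: joints at [1.534, 0.359, 0.012, 0, -1.224, -0.288], TCP at [0.215, 0.64, 0.231] pointing down, gripper open.
Joint ranges: [-3.07, 3.07], [-1.43, 2.12], [-1.02, 1.25], [-3.03, 1.67], [-3.05, -0], [-3.03, 3.03]. Speed limits (rad/s): [2.39, 2.39, 3.01, 3.14, 3.14, 3.14].

INTERFACE

Orientations are given as a 3x3 rotation matrix whose columns are the frame's x, y, z axes.
In Python, from workcell import env gives the robot as it stands. The module is installed in compiled form; this text tells all that it offers.
- The arm moves only by the tool apply_moves, never from a script. Its argument "increments" is a list that holds one entry, the list of rows, each a list of 5 numbers: the shift along the tool's x, y, z in m, then the turn about the tool's z in rad, then the closure in counts, from 0 (fully open) to 255 (shut). A call has 1 to 20 rows; each row is the pose to reach, as a shift and turn from the pose commanded when the call began, along the tool's axes at that moment; what a row does not reach only later rows make up. A row lasts 1/12 s, in which the tool goes at most 41.7 mm and 7.16 degrees, less where a joint would pass 70% of its speed; a pose out of reach is approached as far as the arm can. A call with a gripper value outside its range is refused whole. The fingers move at their own pace and stop on an object; "newtons" is the grip in N (left out, the last holds). Time passes only in rows, so rows that repeat a pose let the fingers close. It gives the time, the measured TCP pose, the force, the opening and the grip force at its end, in the units of the state.
- env.observe(): the state, without advancing time (a new reading comes with each control period).
- env.grab_frame(name): name is "scene" or "top"; returns a dict with "frame" (420x560x3 uint8, red, green, blue), "fx", "fy", "cx", "cy" (pixels), "distortion" ([k1, k2, p1, p2, k3] as OpenCV has them; the pictures are not rectified), "cam_to_world" (4x4, takes a point from camera to world coordinates). Camera axes: x right, y down, z forward; pixel columns grow to the right and rows downward; lengths in m; the calibration is good to about 2 mm. A picture is of the moment at which its call begins. There is no depth.
- env.job_done(): hands the job in; it is judged then, once.
Trained networks look in the newest picture that a camera, given by its name, has taken for a name from the list of things; names that differ only in an ending like _2 or _b are one class to them, and where a whole thing is asked for, a point or a joint stands for the part that bears it (a point fixed in the world has none). Each returns a list of dicts, best first, with "p" (0 to 1); they miss things now and then, are a little off and sometimes report something else, mostly with a low value. They report only what shows in the picture. A call takes as long as a camera call. They do not tell look-alikes from the thing itself.
- env.find_in(target, camera): "point" ([column, row] in pixels, amid what is visible of it).
- env.landmark_of(target, camera): "point" ([column, row] in pixels: a listed point, or the origin of a listed thing).
The state is a dict: "time_s": time; "joint_positions": joint angles; "qvel": joint speeds; "tau": joint torques, N m; "tcp_pos": TCP position; "ee_rot": TCP orientation; "wrist_force": force on the tool from outside, world axes, zero at the start; "torque": the same for the moment, N m; "finger_gap": opening from 0.0 (shut) to 1.0 (fully open); "grasp_force": force on a finger pad.
Only numpy, scipy, OpenCV 4.12 (cv2) and the standard library are available. Lean on these libraries where they do the work, as an engineer would, in place of code of your own. Each camera call takes 0.05 s, during which the arm holds its last target. There are 200 camera calls.

## Working session

There is one attempt and no reset: what is moved stays moved. The work goes in short steps, Python scripts to look and compute and a tool call to move; the robot and the scene stay as the last step left them, time stands still between calls to the robot, and variables do not carry over. Pictures are saved under pics/ and viewed, at most 10 in all, crops included, and the job is handed in when it is done.

Besides the shell and the picture viewer there is one more tool, called after "Call:" as name([rows], argument=value, ...), one row to a line, values as JSON. apply_moves: Moves the arm, as the interface text tells. Its arguments: {"type":"object","properties":{"increments":{"type":"array"},"newtons":{"type":"number"}},"required":["increments"]}

```bash
mkdir -p pics; cat > h.py <<'E'
import numpy as np, cv2
from workcell import env
def cam(name):
    g=env.grab_frame(name); g['K']=np.array([[g['fx'],0,g['cx']],[0,g['fy'],g['cy']],[0,0,1.]]); g['D']=np.array(g['distortion'],float); g['T']=np.array(g['cam_to_world']); return g
def to_z(g,px,z):
    u=cv2.undistortPoints(np.array([[px]],float),g['K'],g['D'])[0,0]
    d=g['T'][:3,:3]@np.array([u[0],u[1],1]); o=g['T'][:3,3]
    return o+d*(z-o[2])/d[2]
def proj(g,P):
    W=np.linalg.inv(g['T']); r=cv2.Rodrigues(W[:3,:3])[0]
    return cv2.projectPoints(np.array(P,float).reshape(-1,1,3),r,W[:3,3],g['K'],g['D'])[0][:,0]
def tri(ga,pa,gb,pb):
    A=[];b=[]
    for g,p in((ga,pa),(gb,pb)):
        q=to_z(g,p,0);o=g['T'][:3,3];d=(q-o)/np.linalg.norm(q-o);M=np.eye(3)-np.outer(d,d);A.append(M);b.append(M@o)
    return np.linalg.lstsq(np.vstack(A),np.hstack(b),rcond=None)[0]
def save(f,im): cv2.imwrite('pics/'+f,cv2.cvtColor(im,cv2.COLOR_RGB2BGR))
E
python3 - <<'E'
from h import *
np.set_printoptions(precision=4,suppress=True)
G={c:cam(c) for c in('scene','top')}
for c in G: save(c+'0.png',G[c]['frame']); print(c,G[c]['T'][:3,3],G[c]['T'][:3,2])
Z=dict(cap_mid=.069,holder_floor=.004,valve=0,dial=.04,knob_grip=.069,bottle_a_mid=.08,tape_mid=.012,jar_mid=.0275,weight_mid=.0175)
for t in Z:
  for c in G:
    for r in env.landmark_of(t,c)[:4]: print(t,c,np.round(r['point'],1),round(r['p'],2),to_z(G[c],r['point'],Z[t]))
o=env.observe(); print(o['ee_rot'],o['tcp_pos'],o['wrist_force'],o['torque'],o['time_s'])
E
```

```text
scene [1.004  0.4472 0.6661] [-0.5532 -0.4984 -0.6675]
top [ 0.4097 -0.0011  1.5929] [ 0.0623  0.0106 -0.998 ]
cap_mid scene [258.7 154.4] 0.85 [ 0.3698 -0.2128  0.069 ]
cap_mid scene [241.3 179.6] 0.83 [ 0.4845 -0.163   0.069 ]
cap_mid scene [190.1 220.9] 0.66 [ 0.6717 -0.1356  0.069 ]
cap_mid scene [281.2 169.6] 0.64 [ 0.3817 -0.116   0.069 ]
cap_mid top [342.3 277. ] 0.93 [ 0.3421 -0.1696  0.069 ]
cap_mid top [343.4 169.6] 0.81 [ 0.6421 -0.1719  0.069 ]
cap_mid top [376.7 285.6] 0.6 [ 0.3194 -0.2648  0.069 ]
cap_mid top [340.7 224.6] 0.59 [ 0.4875 -0.1648  0.069 ]
holder_floor scene [327.5 300.3] 0.79 [0.5941 0.2058 0.004 ]
holder_floor scene [286.2 224.3] 0.48 [ 0.4807 -0.0094  0.004 ]
holder_floor top [208.2 190.1] 0.63 [0.5881 0.2158 0.004 ]
valve scene [242.2 201.7] 0.8 [ 0.4912 -0.1593  0.    ]
valve scene [287.6 223.5] 0.33 [ 0.473  -0.0115  0.    ]
valve top [337.9 229.7] 0.46 [ 0.4761 -0.1641  0.    ]
dial scene [242.8 190.6] 0.82 [ 0.4897 -0.1547  0.04  ]
dial top [337.8 225.9] 0.76 [ 0.4852 -0.1596  0.04  ]
knob_grip top [338.2 226.4] 0.23 [ 0.4824 -0.1578  0.069 ]
bottle_a_mid scene [454.9 310.3] 0.67 [0.5048 0.417  0.08  ]
bottle_a_mid scene [243.1 189.4] 0.61 [ 0.5188 -0.1191  0.08  ]
bottle_a_mid top [136.9 217.7] 0.71 [0.5006 0.4027 0.08  ]
tape_mid scene [287.4 221.9] 0.77 [ 0.4785 -0.0074  0.012 ]
tape_mid top [281.1 221.4] 0.69 [0.498  0.0016 0.012 ]
jar_mid scene [244.4 251.7] 0.75 [ 0.6295 -0.0037  0.0275]
jar_mid top [288.9 178.2] 0.65 [ 0.622  -0.0197  0.0275]
weight_mid scene [250.5 283.6] 0.75 [0.6778 0.0645 0.0175]
weight_mid top [265.8 159.8] 0.55 [0.6767 0.0479 0.0175]
[[ 0.9477 -0.3191  0.    ]
 [-0.3191 -0.9477  0.    ]
 [-0.     -0.     -1.    ]] [0.2154 0.6397 0.2313] [-0.4619  0.067  -0.359 ] [-0.0204  0.0478  0.0061] 1.0
```

View pics/scene0.png

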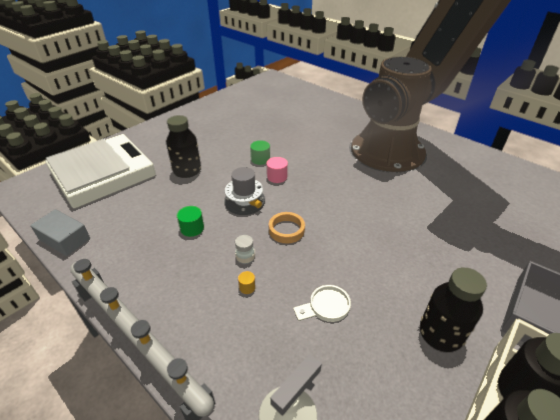

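View pics/top0.png

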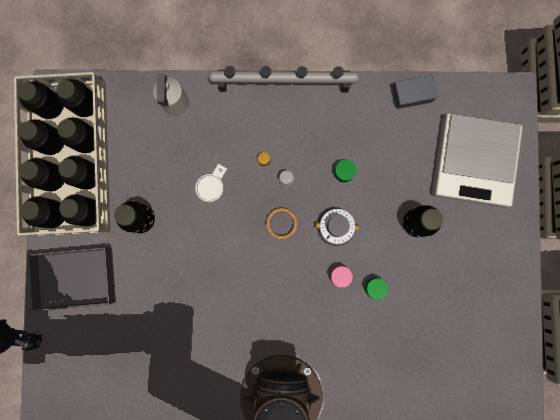

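The grey cap sits on the dial at scene (243,180), top (340,225). The things it could be taken for are green at scene (190,221)/(260,152), top (345,170)/(376,289), and pink at scene (277,170), top (342,277). I choose the grey one on the dial. The white holder is at scene (329,302), top (209,188).

```bash
python3 - <<'E'
from h import *
np.set_printoptions(precision=4,suppress=True)
G={c:cam(c) for c in('scene','top')}
s=G['scene']['frame'];t=G['top']['frame']
a=cv2.resize(s[155:217,208:282],None,fx=5,fy=5,interpolation=cv2.INTER_CUBIC)
b=cv2.resize(t[198:254,304:374],None,fx=5.6,fy=5.6,interpolation=cv2.INTER_CUBIC)
H=max(a.shape[0],b.shape[0]);pad=lambda i:cv2.copyMakeBorder(i,0,H-i.shape[0],0,0,cv2.BORDER_CONSTANT)
save('crop1.png',np.hstack([pad(a),pad(b)]))
for c,p in(('scene',(329,302)),('top',(209,188)),):
    im=G[c]['frame'].astype(int); m=((im.min(2)>165)).astype(np.uint8)
    n,l,st,ce=cv2.connectedComponentsWithStats(m)
    for i in range(1,n):
        if st[i,4]>60 and abs(ce[i]-p).max()<30: print(c,st[i],ce[i])
for k,z in(('cap_mid',.069),('dial',.04),('holder_floor',.004)):
    P={c:[r['point'] for r in env.landmark_of(k,c)] for c in G}
    pick={c:min(P[c],key=lambda q:np.hypot(*(np.array(q)-({'scene':(243,185),'top':(339,226)} if k!='holder_floor' else {'scene':(329,302),'top':(209,188)})[c]))) for c in G}
    print(k,pick,tri(G['scene'],pick['scene'],G['top'],pick['top']),[to_z(G[c],pick[c],z) for c in G])
# predictions
for P in([.4875,-.160,.094],[.4875,-.160,.044]):print([proj(G[c],P) for c in G])
E
```

```text
scene [ 293  284   58   36 1250] [324.8392 303.6872]
top [196 164  31  38 671] [210.9434 184.8227]
cap_mid {'scene': [243.8, 183.6], 'top': [337.0, 227.5]} [ 0.4808 -0.1566  0.057 ] [array([ 0.4919, -0.1458,  0.069 ]), array([ 0.4793, -0.1545,  0.069 ])]
dial {'scene': [244.6, 192.8], 'top': [338.1, 227.0]} [ 0.4815 -0.1607  0.0245] [array([ 0.4929, -0.1445,  0.04  ]), array([ 0.4821, -0.1605,  0.04  ])]
holder_floor {'scene': [331.2, 300.5], 'top': [209.0, 189.9]} [0.5891 0.2127 0.0045] [array([0.5893, 0.2118, 0.004 ]), array([0.5887, 0.2135, 0.004 ])]
[array([[240.565 , 172.7348]]), array([[339.9462, 224.1315]])]
[array([[241.91  , 188.1729]]), array([[338.071 , 225.0271]])]
```

View pics/crop1.png

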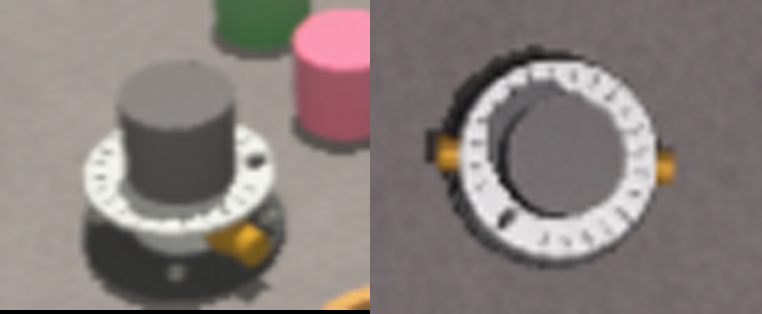

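The crop shows the grey cap on the white dial. The dark block is at crop (507,216), which is top ≈(328.5,236.6), and at scene ≈(259,187). The barbs lie roughly along the image columns.

```bash
cat >> h.py <<'E'
def dialfit(g,p,rad):
    im=g['frame'].astype(int); m=(im.min(2)>150).astype(np.uint8)
    n,l,st,ce=cv2.connectedComponentsWithStats(m)
    pts=[np.argwhere(l==i)[:,::-1] for i in range(1,n) if st[i,4]>3 and np.abs(ce[i]-p).max()<rad and st[i,2]<60]
    pts=np.vstack(pts).astype(np.float32); h=cv2.convexHull(pts)[:,0]
    return cv2.fitEllipse(h),h
E
python3 - <<'E'
from h import *
np.set_printoptions(precision=4,suppress=True)
G={c:cam(c) for c in('scene','top')}
D={}
for c,p in(('scene',(244,190)),('top',(337.6,226.6))):
    e,h=dialfit(G[c],p,22);D[c]=e[0]
    W=np.array([to_z(G[c],q,.044)[:2] for q in h]); A=np.c_[2*W,np.ones(len(W))]; s=np.linalg.lstsq(A,(W**2).sum(1),rcond=None)[0]
    print(c,'dial',e,'circle',s[:2],np.sqrt(s[2]+s[0]**2+s[1]**2))
print('tri',tri(G['scene'],D['scene'],G['top'],D['top']))
print('captop',to_z(G['scene'],(243.5,173.9),.094),to_z(G['top'],(339.3,225.6),.094),tri(G['scene'],(243.5,173.9),G['top'],(339.3,225.6)))
for c,p in(('scene',(259,187.1)),('top',(328.4,236.5))):
    im=G[c]['frame'].astype(int).sum(2);x,y=map(int,p);w=im[y-4:y+5,x-4:x+5];k=np.clip(330-w,0,None);yy,xx=np.mgrid[y-4:y+5,x-4:x+5]
    q=((k*xx).sum()/k.sum(),(k*yy).sum()/k.sum());print(c,'block',q,to_z(G[c],q,.048))
    print(w)
# holder rims
for c,p in(('scene',(329,302)),('top',(209,188))):print('holder',to_z(G[c],p,.014))
E
```

```text
scene dial ((240.10084533691406, 186.43263244628906), (28.09140396118164, 53.44718551635742), 102.2084732055664) circle [ 0.4789 -0.1761] 0.06947121148989213
top dial ((337.24609375, 225.92018127441406), (34.66890335083008, 34.80790710449219), 164.25534057617188) circle [ 0.485  -0.1577] 0.0492325281626574
tri [ 0.4876 -0.1601  0.0496]
captop [ 0.486  -0.1508  0.094 ] [ 0.4835 -0.1582  0.094 ] [ 0.4825 -0.1575  0.089 ]
scene block (np.float64(258.57923497267757), np.float64(187.0)) [ 0.458  -0.1272  0.048 ]
[[535 599 672 715 713 658 535 477 473]
 [605 694 711 717 717 703 594 488 473]
 [552 687 675 601 576 583 586 521 471]
 [522 623 508 383 342 367 538 528 475]
 [521 599 430 253 224 330 547 548 487]
 [533 667 544 399 417 628 696 607 496]
 [551 691 700 693 698 715 718 618 493]
 [633 712 720 719 723 724 718 618 494]
 [663 711 713 714 722 724 700 571 476]]
top block (np.float64(328.899577167019), np.float64(234.96458773784354)) [ 0.4589 -0.1338  0.048 ]
[[663 666 665 647 537  94 194 339 343]
 [668 665 666 667 605 285 112 221 332]
 [676 672 670 667 657 585 407 116 204]
 [675 676 676 625 397 422 496 418 196]
 [682 679 632 363 233 328 555 630 573]
 [566 678 618 192 272 445 651 671 658]
 [386 528 516 245 472 645 678 673 673]
 [247 342 511 633 652 681 681 678 677]
 [217 235 327 509 665 680 683 682 680]]
holder [0.6015 0.2142 0.014 ]
holder [0.5931 0.2122 0.014 ]
```

Call:
apply_moves([
  [[0.509,0.67,0,0,0],[0.509,0.67,0,0,0],[0.509,0.67,0,0,0],[0.509,0.67,0,0,0],[0.509,0.67,0,0,0],[0.509,0.67,0,0,0],[0.509,0.67,0,0,0],[0.509,0.67,0,0,0],[0.509,0.67,0,0,0],[0.509,0.67,0,0,0],[0.509,0.67,0,0,0],[0.509,0.67,0,0,0],[0.509,0.67,0,0,0],[0.509,0.67,0,0,0],[0.509,0.67,0,0,0],[0.509,0.67,0,0,0],[0.509,0.67,0,0,0],[0.509,0.67,0,0,0],[0.509,0.67,0,0,0],[0.509,0.67,0,0,0]],
])

```text
time_s: 3.17
tcp_pos: [0.4817, -0.1524, 0.2317]
ee_rot: [[0.948, -0.319, 0.001], [-0.319, -0.948, 0.0], [0.001, -0.0, -1.0]]
wrist_force: [1.6, 1.6, -0.9]
finger_gap: 0.999
grasp_force: 0.0
```

```bash
cat >> h.py <<'E'
def st():
    np.set_printoptions(precision=4,suppress=True)
    o=env.observe();print('t',o['time_s'],'q',np.array(o['joint_positions']),'tcp',np.array(o['tcp_pos']),'yaw_x',np.arctan2(o['ee_rot'][1][0],o['ee_rot'][0][0]),'F',np.array(o['wrist_force']),'M',np.array(o['torque']),'gap',o['finger_gap'],o['grasp_force']);return o
def shift(o,target):
    print('shift',np.array(o['ee_rot']).T@(np.array(target)-np.array(o['tcp_pos'])))
E
python3 -c "
from h import *
o=st();shift(o,[.4835,-.157,.064])"
```

```text
t 3.1667 q [ 0.083   0.0761 -0.3548  0.     -1.1388  1.1629] tcp [ 0.4817 -0.1524  0.2317] yaw_x -0.3248600458368247 F [ 1.5943  1.5726 -0.8696] M [ 0.155  -0.1468  0.0081] gap 0.9990450831597225 0.0
shift [0.003  0.0039 0.1677]
```

Call:
apply_moves([
  [[0.002,0.004,0.04,0,0],[0.002,0.004,0.08,0,0],[0.002,0.004,0.12,0,0],[0.002,0.004,0.15,0,0],[0.002,0.004,0.168,0,0],[0.002,0.004,0.168,0,0],[0.002,0.004,0.168,0,80],[0.002,0.004,0.168,0,120],[0.002,0.004,0.168,0,120],[0.002,0.004,0.168,0,120],[0.002,0.004,0.168,0,120],[0.002,0.004,0.168,0,120]],
], newtons=25)

```text
time_s: 4.17
tcp_pos: [0.4835, -0.1544, 0.0651]
ee_rot: [[0.948, -0.319, 0.004], [-0.319, -0.948, -0.0], [0.003, -0.001, -1.0]]
wrist_force: [-1.5, 1.2, 8.0]
finger_gap: 0.687
grasp_force: 27.4
```

Call:
apply_moves([
  [[0,0,-0.03,0,120],[0,0,-0.07,0,120],[0,0,-0.1,0,120],[0,0,-0.1,0,120],[-0.002,-0.04,-0.1,0,120],[-0.003,-0.08,-0.1,0,120],[-0.005,-0.12,-0.1,0,120],[-0.007,-0.16,-0.1,0,120],[-0.009,-0.2,-0.1,0,120],[-0.01,-0.24,-0.1,0,120],[-0.012,-0.28,-0.1,0,120],[-0.014,-0.32,-0.1,0,120],[-0.015,-0.35,-0.1,0,120],[-0.016,-0.375,-0.1,0,120],[-0.016,-0.382,-0.1,0,120],[-0.016,-0.382,-0.1,0,120],[-0.016,-0.382,-0.1,0,120],[-0.016,-0.382,-0.1,0,120]],
])

```text
time_s: 5.67
tcp_pos: [0.5883, 0.2116, 0.1635]
ee_rot: [[0.947, -0.32, -0.0], [-0.32, -0.947, 0.0], [-0.0, 0.0, -1.0]]
wrist_force: [-0.1, -0.8, -0.2]
finger_gap: 0.687
grasp_force: 27.5
```

```bash
python3 - <<'E'
from h import *
o=st()
G={c:cam(c) for c in('scene','top')}
s=G['scene']['frame'];t=G['top']['frame']
f=lambda i,k:cv2.resize(i,None,fx=k,fy=k,interpolation=cv2.INTER_CUBIC)
a=f(s[180:330,250:400],2.6);b=f(t[198:258,308:368],6.5)
c=f(s[155:217,208:282],5)
r1=np.hstack([a,b]);save('p2.png',r1); 
save('knob0.png',c)
E
```

```text
t 5.6667 q [ 0.6569  0.3275 -0.1955 -0.0002 -1.0479  0.5885] tcp [0.5883 0.2116 0.1635] yaw_x -0.3254742988164056 F [-0.1307 -0.806  -0.199 ] M [-0.0197  0.0177 -0.0234] gap 0.6871089875842293 27.450988781711203
```

View pics/p2.png

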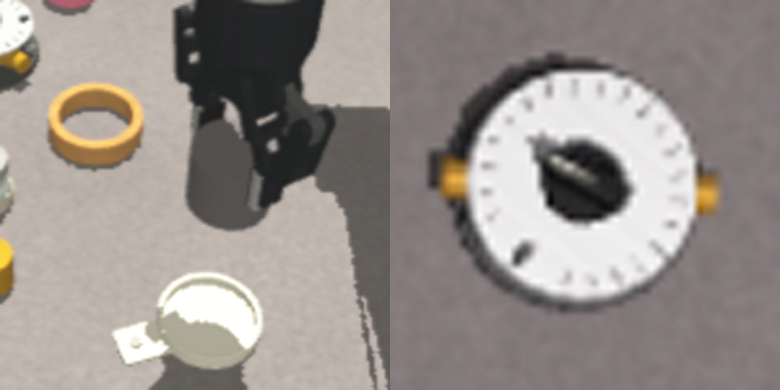

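The cap hangs upright between the fingers above the dish, whose centre is at crop (210,318). On the dial the nose points to crop (540,145) from the axis at (583,185), and the block is at (524,252).

Call:
apply_moves([
  [[0.001,-0.002,0.035,0,120],[0.001,-0.002,0.07,0,120],[0.001,-0.002,0.1,0,120],[0.001,-0.002,0.12,0,120],[0.001,-0.002,0.125,0,120],[0.001,-0.002,0.125,0,120],[0.001,-0.002,0.125,0,120]],
])

```text
time_s: 6.35
tcp_pos: [0.5911, 0.2141, 0.0395]
ee_rot: [[0.948, -0.319, 0.001], [-0.319, -0.948, 0.0], [0.001, -0.001, -1.0]]
wrist_force: [-0.2, -0.2, 0.5]
finger_gap: 0.684
grasp_force: 27.5
```

```bash
python3 - <<'E'
from h import *
o=st()
G={c:cam(c) for c in('scene','top')}
s=G['scene']['frame'];t=G['top']['frame']
f=lambda i,k:cv2.resize(i,None,fx=k,fy=k,interpolation=cv2.INTER_CUBIC)
a=f(s[250:330,280:360],5);b=f(t[158:218,178:238],6.6667)
save('p3.png',np.hstack([a,b]))
P=[[.59+.037*np.cos(k),.2127+.037*np.sin(k),.014] for k in np.linspace(0,6.28,9)[:-1]]
print(proj(G['scene'],P))
E
```

```text
t 6.35 q [ 0.6577  0.4608 -0.3159  0.0006 -0.7929  0.5876] tcp [0.5911 0.2141 0.0395] yaw_x -0.3250844520672981 F [-0.2495 -0.2056  0.4607] M [ 0.0304 -0.0613 -0.0218] gap 0.6843316347499906 27.510121653758688
[[320.7373 309.5307]
 [334.5441 313.6248]
 [346.6608 308.3954]
 [349.6459 297.3373]
 [342.3036 287.2387]
 [329.2502 283.5952]
 [317.6144 288.228 ]
 [313.861  298.8119]]
```

View pics/p3.png

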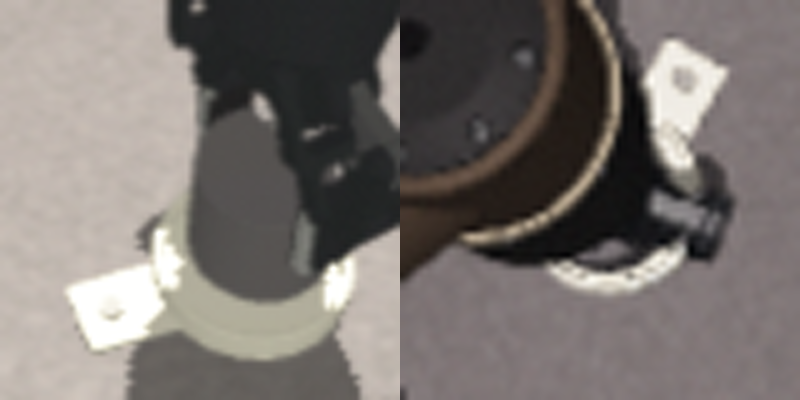

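The cap hovers about 3 mm left of the dish centre in scene: the cap's middle is at crop x 247, the dish's at 253. I will shift it slightly and lower it.

Call:
apply_moves([
  [[-0.002,-0.0015,0.005,0,120],[-0.002,-0.0015,0.01,0,120],[-0.002,-0.0015,0.0135,0,120],[-0.002,-0.0015,0.0145,0,120],[-0.002,-0.0015,0.0145,0,120]],
])

```text
time_s: 6.87
tcp_pos: [0.589, 0.2168, 0.0249]
ee_rot: [[0.948, -0.318, 0.001], [-0.318, -0.948, 0.0], [0.001, -0.001, -1.0]]
wrist_force: [-5.2, 1.0, 9.2]
finger_gap: 0.686
grasp_force: 28.0
```

Call:
apply_moves([
  [[-0.002,-0.0015,0.0145,0,90],[-0.002,-0.0015,0.0145,0,50],[-0.002,-0.0015,0.0145,0,0],[-0.002,-0.0015,0.0145,0,0],[-0.002,-0.0015,0.0145,0,0],[-0.002,-0.0015,-0.01,0,0],[-0.002,-0.0015,-0.05,0,0],[-0.002,-0.0015,-0.09,0,0],[-0.002,-0.0015,-0.13,0,0],[0,0.04,-0.13,0,0],[0,0.08,-0.13,0,0],[0,0.12,-0.13,0,0],[0,0.16,-0.13,0,0],[0,0.16,-0.13,0,0]],
])

```text
time_s: 8.03
tcp_pos: [0.5348, 0.0601, 0.1539]
ee_rot: [[0.947, -0.322, -0.002], [-0.322, -0.947, -0.0], [-0.002, 0.001, -1.0]]
wrist_force: [-0.4, 0.1, -1.4]
finger_gap: 0.999
grasp_force: 0.0
```

```bash
python3 - <<'E'
from h import *
o=st()
G={c:cam(c) for c in('scene','top')}
s=G['scene']['frame'];t=G['top']['frame']
f=lambda i,k:cv2.resize(i,None,fx=k,fy=k,interpolation=cv2.INTER_CUBIC)
a=f(s[250:330,280:360],5);b=f(t[158:218,178:238],6.6667)
c=f(s[155:215,210:280],5.7);d=f(t[198:258,308:368],6.6667)
save('p4.png',np.vstack([np.hstack([a,b])[100:],np.hstack([cv2.resize(c,(400,300)),d[60:360]])]))
# knob: axis from dial hull, nose/bar via bright ridge, barbs
e,h=dialfit(G['top'],(337.6,226.6),20)
W=np.array([to_z(G['top'],q,.044)[:2] for q in h]);A=np.c_[2*W,np.ones(len(W))];x=np.linalg.lstsq(A,(W**2).sum(1),rcond=None)[0];print('dial',x[:2],np.sqrt(x[2]+x[0]**2+x[1]**2))
for k,z in(('knob_nose',.069),('knob_grip',.069)):
  for c in G:
    for r in env.landmark_of(k,c)[:2]:print(k,c,r['point'],r['p'],to_z(G[c],r['point'],z))
# barbs in top: orange
im=t.astype(int);m=((im[...,0]-im[...,2]>60)).astype(np.uint8);n,l,st_,ce=cv2.connectedComponentsWithStats(m)
B=[to_z(G['top'],ce[i],.02)[:2] for i in range(1,n) if st_[i,4]>4 and abs(ce[i]-(337.6,226.6)).max()<25];print('barbs',B,np.arctan2(*(B[0]-B[1])[::-1]))
q=(328.2,236.0)
im=im.sum(2);y0,x0=236,328;w=im[y0-5:y0+5,x0-4:x0+4];print(w)
k=np.clip(500-w,0,None)*(np.hypot(*(np.mgrid[y0-5:y0+5,x0-4:x0+4]-np.array([226.3,337.5])[:,None,None]))<16.0);yy,xx=np.mgrid[y0-5:y0+5,x0-4:x0+4]
q=((k*xx).sum()/k.sum(),(k*yy).sum()/k.sum());print('block',q,to_z(G['top'],q,.048))
E
```

```text
t 8.0333 q [ 0.4758  0.2014 -0.3963 -0.0008 -0.9745  0.7677] tcp [0.5348 0.0601 0.1539] yaw_x -0.3278041414918623 F [-0.3674  0.1299 -1.3615] M [0.0376 0.1275 0.0435] gap 0.9989454204393647 0.0
dial [ 0.4851 -0.1577] 0.049637150122592864
knob_nose scene [245.5, 188.0] 0.61 [ 0.5017 -0.1294  0.069 ]
knob_nose top [334.0, 221.1] 0.45 [ 0.4971 -0.1461  0.069 ]
knob_grip scene [243.7, 181.7] 0.49 [ 0.4865 -0.1518  0.069 ]
knob_grip scene [243.7, 201.0] 0.42 [ 0.5401 -0.0957  0.069 ]
knob_grip top [335.6, 225.4] 0.51 [ 0.4851 -0.1506  0.069 ]
barbs [array([ 0.4886, -0.1032]), array([ 0.4817, -0.2148])] 1.5091186812651725
[[690 699 699 706 710 706 703 700]
 [702 702 701 699 705 708 708 702]
 [704 704 704 702 700 705 712 708]
 [707 704 703 704 703 699 705 709]
 [708 708 708 679 439 481 629 702]
 [713 708 682 400 258 366 618 702]
 [616 710 669 215 304 492 694 705]
 [426 580 567 278 520 689 710 710]
 [280 374 562 682 694 712 711 710]
 [240 265 367 558 702 714 713 712]]
block (np.float64(327.64798737174425), np.float64(236.67324388318863)) [ 0.4541 -0.1303  0.048 ]
```

View pics/p4.png

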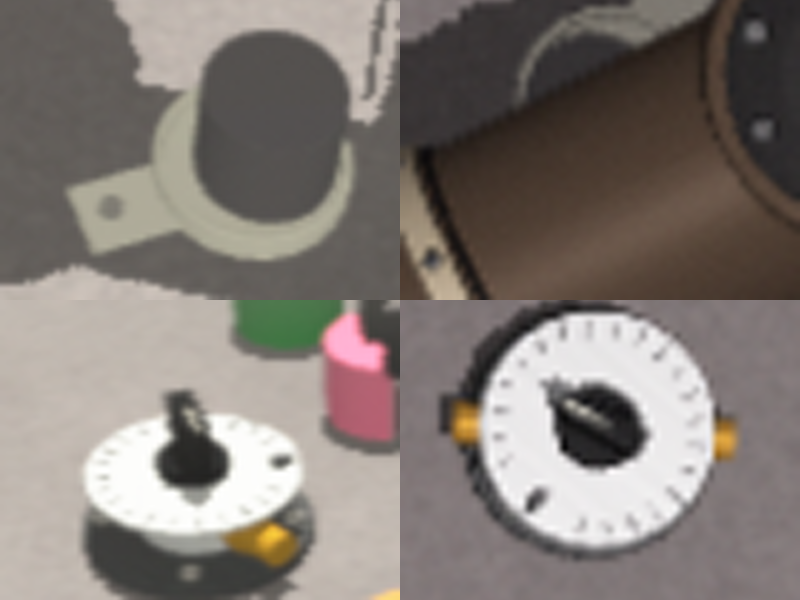

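The cap is inside the dish, nearer its right wall, and looks level. The knob's nose points up-left in top (crop (545,383), axis about (598,425)), and the block is at crop (537,497). I'll fit a simple knob silhouette for axis and yaw.

```bash
cat >> h.py <<'E'
from scipy.optimize import differential_evolution
def knobfit(cams=('scene','top'),it=40):
    G={c:cam(c) for c in cams}; C={'scene':(244,186),'top':(337.5,226)}; S=6; M={};V={}
    for c in cams:
        x,y=map(int,C[c]); im=G[c]['frame'][y-26:y+26,x-26:x+26].astype(np.float32)
        big=cv2.resize(im,None,fx=S,fy=S,interpolation=cv2.INTER_LINEAR); M[c]=big.max(2)<150
        e=np.zeros(M[c].shape,np.uint8)
        P=[[.4853+.030*np.cos(k),-.1575+.030*np.sin(k),z] for k in np.linspace(0,6.28,40) for z in((.046,.07) if c=='scene' else (.046,))]
        cv2.fillPoly(e,[cv2.convexHull(np.int32((proj(G[c],P)-(x-26,y-26)+.5)*S-.5))],1); V[c]=e>0
    def render(c,v):
        X,Y,a=v[:3];R=np.array([[np.cos(a),-np.sin(a)],[np.sin(a),np.cos(a)]]);e=np.zeros(M[c].shape,np.uint8);x,y=map(int,C[c])
        sk=[[.018*np.cos(k),.018*np.sin(k),z] for k in np.linspace(0,6.28,30) for z in(.044,.054)]
        bar=[[p[0],p[1],z] for p in((-.018,-.006),(-.018,.006),(.015,.006),(.022,0),(.015,-.006)) for z in(.054,.084)]
        for Q in(sk,bar):
            Q=np.array(Q);Q[:,:2]=Q[:,:2]@R.T+[X,Y]; cv2.fillPoly(e,[cv2.convexHull(np.int32((proj(G[c],Q)-(x-26,y-26)+.5)*S-.5))],1)
        return e>0
    out={}
    for c in cams:
        f=lambda v:np.mean((render(c,v)^M[c])&V[c])
        r=differential_evolution(f,[(.475,.495),(-.168,-.146),(-.6,3.2)],maxiter=it,popsize=12,seed=1,polish=False)
        out[c]=r.x;print('knob',c,r.x,r.fun/np.mean(render(c,r.x)))
    return out
E
python3 -c "
from h import *
np.set_printoptions(precision=4,suppress=True)
knobfit()"
```

```text
knob scene [ 0.4864 -0.1558  1.017 ] 0.13174695298897274
knob top [ 0.4857 -0.1568  1.0455] 0.09771350400625366
```

Call:
apply_moves([
  [[0.004,0.04,0,0.12,0],[0.008,0.08,0,0.24,0],[0.012,0.12,0,0.36,0],[0.016,0.16,0,0.48,0],[0.02,0.19,0,0.6,0],[0.0233,0.21,0,0.72,0],[0.0233,0.2208,0,0.84,0],[0.0233,0.2208,0,0.96,0],[0.0233,0.2208,0,1.08,0],[0.0233,0.2208,0,1.2,0],[0.0233,0.2208,0,1.32,0],[0.0233,0.2208,0,1.44,0],[0.0233,0.2208,0,1.56,0],[0.0233,0.2208,0,1.68,0],[0.0233,0.2208,0,1.785,0],[0.0233,0.2208,0,1.785,0],[0.0233,0.2208,0,1.785,0],[0.0233,0.2208,0,1.785,0]],
])

```text
time_s: 9.93
tcp_pos: [0.4897, -0.1517, 0.1537]
ee_rot: [[-0.51, -0.86, -0.0], [-0.86, 0.51, -0.0], [0.0, 0.0, -1.0]]
wrist_force: [-0.1, -0.2, 0.0]
finger_gap: 1.002
grasp_force: 0.0
```

```bash
python3 -c "
from h import *
o=st();shift(o,[.486,-.1565,.058])"
```

```text
t 9.9333 q [ 0.0829  0.1597 -0.4508 -0.     -0.9605 -0.6179] tcp [ 0.4897 -0.1517  0.1537] yaw_x -2.105745598669202 F [-0.1214 -0.1647  0.0491] M [-0.0525  0.0159 -0.0162] gap 1.0019311723643491 0.0
shift [0.006  0.0008 0.0957]
```

Call:
apply_moves([
  [[0.006,0.001,0.03,0,0],[0.006,0.001,0.06,0,0],[0.006,0.001,0.085,0,0],[0.006,0.001,0.0955,0,0],[0.006,0.001,0.0955,0,80],[0.006,0.001,0.0955,0,160],[0.006,0.001,0.0955,0,200],[0.006,0.001,0.0955,0,235],[0.006,0.001,0.0955,0,235],[0.006,0.001,0.0955,0,235],[0.006,0.001,0.0955,0,235],[0.006,0.001,0.0955,0,235],[0.006,0.001,0.0955,0,235]],
], newtons=20)

```text
time_s: 11.02
tcp_pos: [0.4858, -0.1565, 0.0592]
ee_rot: [[-0.513, -0.858, 0.001], [-0.858, 0.513, 0.0], [-0.001, -0.001, -1.0]]
wrist_force: [-2.0, 2.8, 4.7]
finger_gap: 0.136
grasp_force: 21.7
```

```bash
python3 -c "
from h import *
o=st();shift(o,[.486,-.1565,.058]);print(np.array(o['ee_rot']).T@o['wrist_force'])"
```

```text
t 11.0167 q [ 0.0736  0.2748 -0.5654 -0.0002 -0.7295 -0.612 ] tcp [ 0.4858 -0.1565  0.0592] yaw_x -2.109354249500558 F [-2.0064  2.8475  4.7492] M [1.0786 0.8148 0.0571] gap 0.13636651160859112 21.661276817321777
shift [-0.     -0.0002  0.0012]
[-1.4189  3.1788 -4.7508]
```

Call:
apply_moves([
  [[0,0,0,0,255],[0,0,0,0.08,255],[0,0,0,0.16,255],[0,0,0,0.24,255],[0,0,0,0.32,255],[0,0,0,0.4,255],[0,0,0,0.48,255],[0,0,0,0.56,255],[0,0,0,0.6,255],[0,0,0,0.6,255]],
], newtons=60)

```text
time_s: 11.85
tcp_pos: [0.4855, -0.1562, 0.0593]
ee_rot: [[-0.909, -0.416, 0.001], [-0.416, 0.909, 0.001], [-0.001, 0.0, -1.0]]
wrist_force: [-3.4, 5.1, 8.9]
finger_gap: 0.127
grasp_force: 62.7
```

```bash
python3 -c "
from h import *
o=st();print(np.array(o['ee_rot']).T@o['wrist_force'])"
```

```text
t 11.85 q [ 0.074   0.2745 -0.5655 -0.0007 -0.7302 -1.2148] tcp [ 0.4855 -0.1562  0.0593] yaw_x -2.7121860191901757 F [-3.3624  5.1488  8.9202] M [ 2.0249  1.3863 -0.0241] gap 0.12673071731300126 62.65307664871216
[ 0.9069  6.0834 -8.9194]
```

Call:
apply_moves([
  [[0,0,0,0.08,255],[0,0,0,0.16,255],[0,0,0,0.24,255],[0,0,0,0.32,255],[0,0,0,0.38,255],[0,0,0,0.38,255],[0,0,0,0.38,255]],
])

```text
time_s: 12.43
tcp_pos: [0.4854, -0.156, 0.0593]
ee_rot: [[-0.999, -0.051, 0.001], [-0.051, 0.999, 0.001], [-0.001, 0.001, -1.0]]
wrist_force: [-4.4, 7.6, 10.7]
finger_gap: 0.13
grasp_force: 62.8
```

```bash
python3 -c "
from h import *
o=st()"
```

```text
t 12.4333 q [ 0.0742  0.2743 -0.5655 -0.0012 -0.7304 -1.5926] tcp [ 0.4854 -0.156   0.0593] yaw_x -3.090080939315909 F [-4.3831  7.6362 10.6949] M [ 2.71    1.5388 -0.0594] gap 0.12998803149235139 62.7742999792099
```

Call:
apply_moves([
  [[0.0004,0.0007,0,0.02,255],[0.0004,0.0007,0,0.04,255],[0.0004,0.0007,0,0.06,255],[0.0004,0.0007,0,0.06,255],[0.0004,0.0007,0,0.06,255]],
])

```text
time_s: 12.85
tcp_pos: [0.4854, -0.1558, 0.0593]
ee_rot: [[-1.0, 0.008, 0.001], [0.008, 1.0, 0.0], [-0.001, 0.0, -1.0]]
wrist_force: [-2.7, 2.6, 7.8]
finger_gap: 0.124
grasp_force: 62.4
```

```bash
python3 -c "
from h import *
o=st()"
```

```text
t 12.85 q [ 0.0751  0.2738 -0.5667 -0.0001 -0.7293 -1.6537] tcp [ 0.4854 -0.1558  0.0593] yaw_x 3.133690920944559 F [-2.7239  2.6074  7.8361] M [1.0471 0.9481 0.0102] gap 0.12433318522138534 62.42772817611694
```

Call:
apply_moves([
  [[0.0002,0.0001,0,0.01,255],[0.0002,0.0001,0,0.02,255],[0.0002,0.0001,0,0.03,255],[0.0002,0.0001,0,0.03,255],[0.0002,0.0001,0,0.03,255]],
])

```text
time_s: 13.27
tcp_pos: [0.4854, -0.1558, 0.0593]
ee_rot: [[-0.999, 0.038, 0.001], [0.038, 0.999, 0.0], [-0.001, 0.0, -1.0]]
wrist_force: [-1.4, 1.5, 6.2]
finger_gap: 0.121
grasp_force: 62.4
```

```bash
python3 -c "
from h import *
o=st()"
```

```text
t 13.2667 q [ 0.0753  0.2735 -0.567   0.0001 -0.7288 -1.6839] tcp [ 0.4854 -0.1558  0.0593] yaw_x 3.1038353540573964 F [-1.3639  1.5428  6.2186] M [0.8592 0.757  0.0871] gap 0.12106725084376052 62.35490083694458
```

Call:
apply_moves([
  [[0,0,0,0.01,255],[0,0,0,0.02,255],[0,0,0,0.02,255],[0,0,0,0.02,255]],
])

```text
time_s: 13.6
tcp_pos: [0.4854, -0.1557, 0.0593]
ee_rot: [[-0.998, 0.058, 0.001], [0.058, 0.998, 0.0], [-0.001, 0.0, -1.0]]
wrist_force: [-2.3, 1.6, 6.2]
finger_gap: 0.126
grasp_force: 62.4
```

```bash
python3 -c "
from h import *
o=st()"
```

```text
t 13.6 q [ 0.0753  0.2736 -0.567   0.     -0.7288 -1.7039] tcp [ 0.4854 -0.1557  0.0593] yaw_x 3.0838379166559373 F [-2.2911  1.641   6.2425] M [0.9007 0.7782 0.0221] gap 0.12626730895459568 62.35962510108948
```

Call:
apply_moves([
  [[0,0,0,0.01,255],[0,0,0,0.02,255],[0,0,0,0.02,255],[0,0,0,0.02,255]],
])

```text
time_s: 13.93
tcp_pos: [0.4854, -0.1557, 0.0593]
ee_rot: [[-0.997, 0.077, 0.001], [0.077, 0.997, 0.0], [-0.001, 0.0, -1.0]]
wrist_force: [-2.3, 2.2, 6.3]
finger_gap: 0.129
grasp_force: 62.4
```

```bash
python3 -c "
from h import *
o=st()"
```

```text
t 13.9333 q [ 0.0753  0.2736 -0.5671  0.0001 -0.7288 -1.7236] tcp [ 0.4854 -0.1557  0.0593] yaw_x 3.064193492263982 F [-2.2911  2.1614  6.2565] M [0.8906 0.7854 0.2074] gap 0.1293495542112612 62.38223433494568
```

Call:
apply_moves([
  [[0,0,0,0.008,255],[0,0,0,0.015,255],[0,0,0,0.015,255],[0,0,0,0.015,255]],
])

```text
time_s: 14.27
tcp_pos: [0.4853, -0.1557, 0.0593]
ee_rot: [[-0.996, 0.092, 0.001], [0.092, 0.996, -0.0], [-0.001, 0.0, -1.0]]
wrist_force: [-1.9, 2.1, 5.5]
finger_gap: 0.13
grasp_force: 62.6
```

```bash
python3 -c "
from h import *
o=st();print(o['tau'])
m=[]
for i in range(4): env.grab_frame('top');m.append(env.observe()['torque'][2])
print(m)"
```

```text
t 14.2667 q [ 0.0754  0.2736 -0.5671  0.0002 -0.7289 -1.7384] tcp [ 0.4853 -0.1557  0.0593] yaw_x 3.049602877701152 F [-1.876   2.066   5.5319] M [0.9346 0.7531 0.4098] gap 0.13004614115120355 62.55714654922485
[ -1.3346 -40.4021  20.1722   4.7652   0.6911  -0.3923]
[np.float64(0.36025565303160395), np.float64(0.37267403075194927), np.float64(0.36370817060607963), np.float64(0.35043472804924)]
```

Call:
apply_moves([
  [[0,0,0,0.006,255],[0,0,0,0.006,255],[0,0,0,0.006,255]],
])

```text
time_s: 14.72
tcp_pos: [0.4854, -0.1557, 0.0593]
ee_rot: [[-0.995, 0.098, 0.001], [0.098, 0.995, -0.0], [-0.001, 0.0, -1.0]]
wrist_force: [-1.4, 2.7, 6.2]
finger_gap: 0.127
grasp_force: 62.7
```

```bash
python3 -c "
from h import *
m=[]
for i in range(4): env.grab_frame('top');m.append(env.observe()['torque'][2])
print(m);st()"
```

```text
[np.float64(0.4389172759206321), np.float64(0.4503350106519416), np.float64(0.448607639913334), np.float64(0.41392259606380816)]
t 14.9167 q [ 0.0754  0.2736 -0.5671  0.0003 -0.7289 -1.7443] tcp [ 0.4854 -0.1557  0.0594] yaw_x 3.043734354302788 F [-3.1978  3.2741  7.2225] M [0.9563 0.8005 0.4139] gap 0.13068822272187308 62.671122550964355
```

Call:
apply_moves([
  [[0,0,0,-0.05,255],[0,0,0,-0.15,255],[0,0,0,-0.25,255],[0,0,0,-0.35,255],[0,0,0,-0.45,255],[0,0,0,-0.55,255],[0,0,0,-0.65,255],[0,0,0,-0.75,255],[0,0,0,-0.85,255],[0,0,0,-0.95,255],[0,0,0,-1.05,255],[0,0,0,-1.15,255],[0,0,0,-1.25,255],[0,0,0,-1.25,255]],
])

```text
time_s: 16.08
tcp_pos: [0.4858, -0.1563, 0.0593]
ee_rot: [[-0.403, -0.915, 0.002], [-0.915, 0.403, -0.001], [-0.0, -0.002, -1.0]]
wrist_force: [0.9, -2.8, 5.6]
finger_gap: 0.124
grasp_force: 62.1
```

```bash
python3 -c "
from h import *
st()"
```

```text
t 16.0833 q [ 0.0746  0.274  -0.5669  0.0011 -0.728  -0.4904] tcp [ 0.4858 -0.1563  0.0593] yaw_x -1.985709682207606 F [ 0.9041 -2.7708  5.6344] M [-1.086  -0.0108  0.0089] gap 0.1244181826414449 62.090349197387695
```

Now at −1.986; continue by 1.2 to about −0.79, then read again.

Call:
apply_moves([
  [[0,0,0,-0.1,255],[0,0,0,-0.2,255],[0,0,0,-0.3,255],[0,0,0,-0.4,255],[0,0,0,-0.5,255],[0,0,0,-0.6,255],[0,0,0,-0.7,255],[0,0,0,-0.8,255],[0,0,0,-0.9,255],[0,0,0,-1.0,255],[0,0,0,-1.1,255],[0,0,0,-1.2,255],[0,0,0,-1.25,255],[0,0,0,-1.27,255],[0,0,0,-1.27,255],[0,0,0,-1.27,255]],
])

```text
time_s: 17.42
tcp_pos: [0.4866, -0.156, 0.0593]
ee_rot: [[0.749, -0.662, 0.003], [-0.662, -0.749, -0.0], [0.003, -0.002, -1.0]]
wrist_force: [2.1, -1.9, 5.1]
finger_gap: 0.123
grasp_force: 62.2
```

```bash
python3 -c "
from h import *
st()"
```

```text
t 17.4167 q [ 0.075   0.2744 -0.5662  0.001  -0.727   0.7715] tcp [ 0.4866 -0.156   0.0593] yaw_x -0.7236077954696256 F [ 2.1293 -1.9161  5.115 ] M [-0.8079 -1.1382  0.033 ] gap 0.12281015727377996 62.22997069358826
```

Call:
apply_moves([
  [[0,0,0,0,200],[0,0,0,0,150],[0,0,0,0,100],[0,0,0,0,60],[0,0,0,0,60],[0,0,-0.02,0,60],[0,0,-0.06,0,60],[0,0,-0.1,0,60],[-0.019,-0.035,-0.1,0,60],[-0.038,-0.07,-0.1,0,60],[-0.057,-0.105,-0.1,0,60],[-0.076,-0.14,-0.1,0,60],[-0.095,-0.175,-0.1,0,60],[-0.105,-0.194,-0.1,0,60],[-0.105,-0.194,-0.1,0,60]],
], newtons=30)

```text
time_s: 18.67
tcp_pos: [0.5351, 0.0629, 0.1581]
ee_rot: [[0.753, -0.658, 0.0], [-0.658, -0.753, 0.0], [0.0, -0.0, -1.0]]
wrist_force: [-0.3, 1.0, 0.2]
finger_gap: 0.767
grasp_force: 0.0
```

```bash
python3 - <<'E'
from h import *
o=st()
R=knobfit()
g={c:cam(c) for c in('scene','top')}
for c,bx in(('scene',(259,187)),('top',(327.6,236.6))):
    im=g[c]['frame'].astype(int).max(2);W,wt=[],[]
    for y in range(int(bx[1])-8,int(bx[1])+9):
        for x in range(int(bx[0])-8,int(bx[0])+9):
            p=to_z(g[c],(x,y),.048)[:2];r=np.hypot(*(p-R[c][:2]))
            if .031<r<.0485 and im[y,x]<200: W.append(p);wt.append(230-im[y,x])
    W=np.array(W);w=np.array(wt,float);b=(W*w[:,None]).sum(0)/w.sum();d=b-R[c][:2];print(c,'block',b,np.hypot(*d),'yaw',np.arctan2(d[1],d[0]),'knob-block',R[c][2]-np.arctan2(d[1],d[0]))
f=lambda i,k:cv2.resize(i,None,fx=k,fy=k,interpolation=cv2.INTER_CUBIC)
s=g['scene']['frame'];t=g['top']['frame']
save('p5.png',np.hstack([cv2.resize(f(s[155:215,210:280],5.7),(400,400)),f(t[198:258,308:368],6.6667)]))
E
```

```text
t 18.6667 q [ 0.481   0.1969 -0.3917 -0.     -0.9818  0.3721] tcp [0.5351 0.0629 0.1581] yaw_x -0.7176422863452591 F [-0.3085  0.9804  0.1651] M [-0.012   0.0052  0.0318] gap 0.7674369194739936 0.0
knob scene [ 0.4862 -0.1557  2.4575] 0.08242832319721981
knob top [ 0.4856 -0.1568  2.4025] 0.07554517133956387
scene block [ 0.4554 -0.1346] 0.03736598315212012 yaw 2.5398129365759874 knob-block -0.08233373211150719
top block [ 0.4544 -0.131 ] 0.040439676226548996 yaw 2.4500696322439954 knob-block -0.04757211409654927
```

View pics/p5.png

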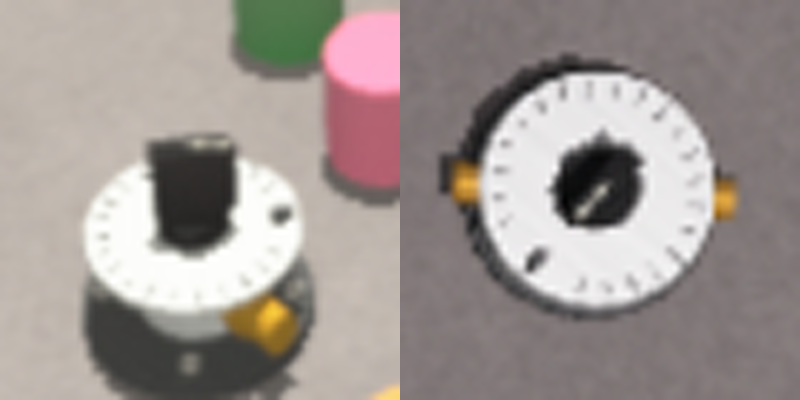

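The nose (white line, crop ≈(575,217)) points nearly at the block (crop (538,259)), short by a few hundredths of a radian. I'll fit the block the same way.

```bash
cat >> h.py <<'E'
def blockfit(R):
    for c in R:
        g=cam(c);im=g['frame'].astype(float).max(2);best=[]
        P0=proj(g,[R[c][0]+.041*np.cos(2.46),R[c][1]+.041*np.sin(2.46),.047])[0];x,y=np.int32(np.round(P0))
        sub=im[y-5:y+6,x-5:x+6];ok=np.zeros(sub.shape,bool)
        for i in range(11):
            for j in range(11):
                p=to_z(g,(x-5+j,y-5+i),.046)[:2]-R[c][:2];ok[i,j]=.031<np.hypot(*p)<.0475 
        S=16
        for a in np.arange(2.2,2.75,.01):
            for dr in(-.002,-.001,0,.001,.002):
                Q=np.array([[r+dr,w,z] for r in(.035,.047) for w in(-.0025,.0025) for z in(.044,.050)]);ca,sa=np.cos(a),np.sin(a)
                Q=np.c_[Q[:,0]*ca-Q[:,1]*sa+R[c][0],Q[:,0]*sa+Q[:,1]*ca+R[c][1],Q[:,2]]
                e=np.zeros((11*S,11*S),np.uint8);cv2.fillPoly(e,[cv2.convexHull(np.int32((proj(g,Q)-(x-5,y-5)+.5)*S-.5))],1)
                k=cv2.resize(e.astype(float),(11,11),interpolation=cv2.INTER_AREA)
                A=np.c_[k[ok],np.ones(ok.sum())];s,rs=np.linalg.lstsq(A,sub[ok],rcond=None)[:2];best.append((rs[0],a,dr))
        best.sort();print(c,'block yaw',np.round(best[:6],4).tolist())
E
python3 - <<'E'
from h import *
blockfit({'scene':(.4863,-.1557),'top':(.4856,-.1570)})
E
```

```text
scene block yaw [[19337.1646, 2.41, 0.0], [19395.5935, 2.42, -0.001], [19643.5955, 2.41, -0.001], [19824.7724, 2.42, 0.0], [20196.4417, 2.43, 0.0], [20858.771, 2.43, -0.001]]
top block yaw [[7749.4317, 2.45, 0.0], [9835.8822, 2.44, 0.0], [10262.7858, 2.45, -0.001], [10861.6747, 2.46, 0.0], [13011.6395, 2.44, -0.001], [14278.2033, 2.46, -0.001]]
```

Call:
apply_moves([
  [[0,0.03,-0.03,0,60],[0,0.06,-0.06,0,60],[-0.005,0.09,-0.09,0,60],[-0.01,0.12,-0.1,0,60],[-0.01,0.15,-0.1,0,60],[-0.01,0.17,-0.1,0,60],[-0.01,0.17,-0.1,0,60]],
])

```text
time_s: 19.55
tcp_pos: [0.4115, -0.0646, 0.2591]
ee_rot: [[0.749, -0.662, 0.002], [-0.662, -0.749, 0.001], [0.001, -0.002, -1.0]]
wrist_force: [-0.6, -0.9, -0.9]
finger_gap: 0.762
grasp_force: 0.0
```

```bash
python3 - <<'E'
from h import *
o=st()
g={c:cam(c) for c in('scene','top')}
f=lambda i,k:cv2.resize(i,None,fx=k,fy=k,interpolation=cv2.INTER_CUBIC)
s=g['scene']['frame'].copy();t=g['top']['frame'].copy()
save('p6.png',np.hstack([f(s[250:330,280:360],5),f(t[158:218,178:238],6.6667)]))
for c in g:
  for k,z in(('cap_mid',.029),('holder_floor',.004)):
    for r in env.landmark_of(k,c):
      p=to_z(g[c],r['point'],z)
      if p[1]>.1: print(k,c,r['p'],p)
knobfit()
E
```

```text
t 19.55 q [ 0.3223 -0.1069 -0.4697 -0.0004 -1.2062  0.5247] tcp [ 0.4115 -0.0646  0.2591] yaw_x -0.7239365717855801 F [-0.563  -0.8722 -0.8535] M [ 0.0323  0.0516 -0.0007] gap 0.7621797944659292 0.0
cap_mid scene 0.83 [0.593 0.217 0.029]
holder_floor scene 0.8 [0.5932 0.2097 0.004 ]
cap_mid top 0.61 [0.585  0.2141 0.029 ]
holder_floor top 0.53 [0.5917 0.2089 0.004 ]
knob scene [ 0.4864 -0.1559  2.474 ] 0.05297728006891353
knob top [ 0.4809 -0.1539  2.1413] 0.7057569296375266
```

View pics/p6.png

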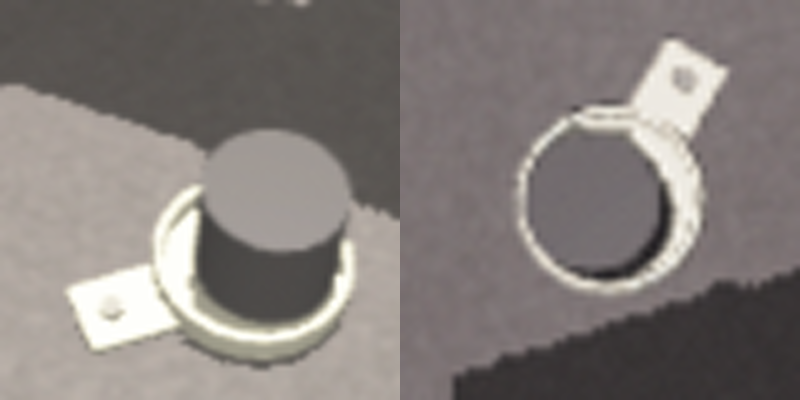

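```bash
python3 - <<'E'
from h import *
np.set_printoptions(precision=4,suppress=True)
g={c:cam(c) for c in('scene','top')}
print('captop',tri(g['scene'],(334.9,287.5),g['top'],(207,187.5)))
print('rim',tri(g['scene'],(330.3,301),g['top'],(209,187.4)),to_z(g['top'],(209,187.4),.014),to_z(g['top'],(207,187.5),.054),to_z(g['scene'],(334.9,287.5),.054))
f=lambda i,k:cv2.resize(i,None,fx=k,fy=k,interpolation=cv2.INTER_CUBIC)
out=[]
for c,(x,y) in(('scene',(280,250)),('top',(178,158))):
    k=5 if c=='scene' else 6.6667;n=int(400/k+.5);im=np.ascontiguousarray(f(g[c]['frame'][y:y+n,x:x+n],k))
    for X,Y,r,zs,col in((.5875,.2155,.03,(.004,.054),(255,0,0)),(.591,.2115,.041,(.014,),(0,0,255))):
        for z in zs:
            P=proj(g[c],[[X+r*np.cos(a),Y+r*np.sin(a),z] for a in np.linspace(0,6.28,60)])
            cv2.polylines(im,[np.int32((P-(x,y)+.5)*k-.5)],True,col,1)
    out.append(im)
save('p7.png',np.hstack(out))
E
```

```text
captop [0.5895 0.2142 0.0505]
rim [0.5952 0.213  0.0097] [0.5949 0.2123 0.014 ] [0.5898 0.2125 0.054 ] [0.591  0.2166 0.054 ]
```

View pics/p7.png

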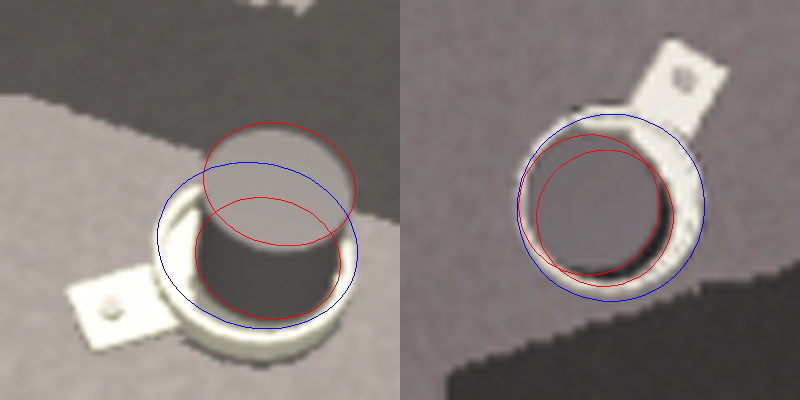

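The outlines of an upright cap standing on the dish floor (red) match its edges in both pictures, so it is flat inside the dish. The pointer is on the block within about 0.02 rad. I'm handing in.

```bash
python3 -c "
from workcell import env
print(env.job_done())"
```

```text
the job is handed in; nothing more can be done
None
```

I handed the job in at about 20 s of the 72 s allowed: the cap sits flat in the holder (about 6 mm off centre), and the knob was pressed shut at about 0.4 N m, then opened until its nose pointed at the block to within roughly 0.02 rad by estimate (the two cameras differ by about 0.05 rad each way).

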